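# Seat a tube rack on the guide rail and slide it to the scribed line

## Task

Slide the tube rack across the loading deck, without lifting it, until its long side is squarely home against the guide rail, and hold it pressed there for a second with a push of 10 N (give or take 2 N; never over 20 N). Then push it along the rail until its leading end meets the line scribed across the deck: there is no stop, so end level with the line and do not run past it. There press it home against the rail once more with the same 10 N for a second, leave it flat, flush and on the line, and do not disturb the other things.

Things in the scene. Friction and masses are not known exactly. Their poses are not given: they have to be found in the camera images.
- deck: Fixed bare aluminium plate on the white bench, 240 x 420 mm, upper face 8 mm above the bench. Origin on the bench; the plate reaches 110 mm to its +x, 130 mm to its -x, 210 mm each way along y. Its x points across the deck to the guide rail, away from the robot; its y along the rail, from the rack's starting place towards the scribed line. No stop other than the rail.
- rail: Fixed rigid steel guide rail along the far side of the deck, 14 mm wide, 20 mm high above the deck, 420 mm long. Origin at the middle of its length, on its inner face (the face towards the robot, which the rack seats against), at the height of the deck's upper face. Axes as the deck's: x points into the rail, y along it.
- mark: Thin dark line scribed straight across the deck, square to the rail, 1.4 mm wide, flat. Origin on the line's middle width, at the rail's inner face, on the deck's upper face. Its y axis points along the rail in the direction of the rack's travel. The line's place along the rail differs from start to start; the rack starts on its -y side.
- rack_mid (a point): Centre (half-way up) of the loose tube rack: low box, green tiers on a dark grey base, purple caps on top; 90 mm (its x) by 140 mm (its y), 45 mm high, 53 mm over the caps; 0.4 to 0.8 kg. Slides with 1 to 4 N of friction and stops when no longer pushed. Flat upright sides, to be pushed. Starts up to 0.2 rad out of square. Its x points to the rail, its y towards the line.
- rack_side (a point): Middle of the lower edge of the rack's long side that seats against the rail (45 mm to the rack's +x from its centre). Axes as the rack's.
- rack_end (a point): Middle of the lower edge of the rack's leading end, the short end towards the scribed line (70 mm to the rack's +y from its centre). Axes as the rack's.
- cap: Bystander: a loose purple tube cap, 18 mm across, 11 mm high, standing on the deck well beyond the line. Origin under its centre.
- reagent_a: Bystander: white bottle, 52 mm across, 120 mm high, on the bench to the left of the deck. Origin under its centre.
- reagent_b: Bystander: white bottle, 52 mm across, 120 mm high, on the bench to the left of the deck. Origin under its centre.
- tip_tray: Bystander: grey divided tray, 90 x 125 mm, 45 mm high, on the bench to the left of the deck. Origin under its centre.
- beaker: Bystander: glass beaker, 68 mm across, 85 mm high, on the bench to the right of the deck. Origin under its centre.
- slide_box: Bystander: flat blue box, 85 x 170 mm, 34 mm high, on the bench to the right of the deck. Origin under its centre.

How it is judged:
By the outcome, as a careful person would: the job done as asked, in the order asked, and still so for the second after the job is handed in, with the robot touching nothing.
It also fails if it takes over 72 s, if anything falls off the work surface, if the arm or the gripper's body presses on something with over 40 N, if the wrist force passes 120 N, or if a joint passes its speed limit or range.

## Robot

A 6-joint arm with a two-finger parallel gripper is mounted at the origin on the work surface. World frame = base frame: x ahead of the robot, y to its left, z up, the work surface at z = 0. Lengths are in m, angles in rad, forces in N, time in s.
With the tool pointing down it reaches from about 0.35 to 0.975 m from the base axis. Payload 4.9 kg.
Tool frame: the origin (TCP) lies midway between the tips of the shut fingers; the grasp point (between the pads) lies 19 mm behind it; z points along the fingers, y is the line along which they close (so a half turn about z gives the same grasp; the last joint's range is limited). The gripper opens to 85 mm and grips with 20 to 120 N. Pads are 22 mm wide; open, the fingers measure 114 mm over their backs; the gripper's body (76 mm by 85 mm) begins 54 mm behind the grasp point. The pads swing forward as they close: fully open they stand 13 mm farther back than shut.
Start: joints at [1.039, 0.053, 1.613, -0, 1.476, -0.119], TCP at [0.251, 0.572, 0.193] pointing down, gripper open.
Joint ranges: [-3.01, 3.01], [-1.01, 2.22], [0.06, 2.58], [-1.02, 4.17], [0.09, 2.62], [-3.14, 3.14]. Speed limits (rad/s): [2.57, 2.57, 3.14, 3.14, 3.14, 3.14].

## Interface

Orientations are given as a rotation vector (axis times angle).
In Python, from station import ctrl, optics, job gives the robot as it stands.
- The arm moves only by the shell command python3 -m jog 'ROWS' [OPENING] [FORCE]. ROWS is JSON, a list of rows, each a list of 2 entries, a list of its own where there are three numbers: the shift along the tool's x, y, z in m, then the turn, a rotation vector about the tool's x, y, z in rad. A call has 1 to 5 rows; each row is the pose to reach, as a shift and turn from the pose commanded when the call began, along the tool's axes at that moment; what a row does not reach only later rows make up. A row lasts 1/10 s, in which the tool goes at most 50 mm and 8.59 degrees, less where a joint would pass 70% of its speed; a pose out of reach is approached as far as the arm can. A call with a gripper value outside its range is refused whole. OPENING is the opening, from 0 (shut) to 1 (fully open), set as the call begins (- or left out, the last holds). The fingers move at their own pace and stop on an object; FORCE is the grip in N (left out, the last holds). Time passes only in rows, so rows that repeat a pose let the fingers close. It gives the time, the measured TCP pose, the force, the opening and the grip force at its end, in the units of the state.
- ctrl.get_obs(): the state, without advancing time (a new reading comes with each control period).
- optics.get_image(name): name is "side" or "top"; returns a dict with "image" (384x512x3 uint8, blue, green, red), "fx", "fy", "cx", "cy" (pixels), "rvec" (rotation vector, rad) and "tvec" (3), from world to camera coordinates, as OpenCV has them. Camera axes: x right, y down, z forward; pixel columns grow to the right and rows downward; lengths in m; the calibration is good to about 2 mm. A picture is of the moment at which its call begins. There is no depth.
- job.finish_job(): hands the job in; it is judged then, once.
The state is a dict: "t": time; "q": joint angles; "dq": joint speeds; "effort": joint torques, N m; "tool_pos": TCP position; "tool_rot": TCP orientation; "contact_force": force on the tool from outside, world axes, zero at the start; "wrist_torque": the same for the moment, N m; "opening": finger opening in m; "grip_force": force on a finger pad.
Only numpy, scipy, OpenCV 4.12 (cv2) and the standard library are available. Lean on these libraries where they do the work, as an engineer would, in place of code of your own. Each camera call takes 0.05 s, during which the arm holds its last target. There are 200 camera calls.

## Working session

There is one attempt and no reset: what is moved stays moved. The work goes in short steps, Python scripts to look and compute and a shell command to move; the robot and the scene stay as the last step left them, time stands still between calls to the robot, and variables do not carry over. Pictures are saved under pics/ and viewed, at most 10 in all, crops included, and the job is handed in when it is done.

```bash
ls; mkdir -p pics; python3 - <<'E'
from station import ctrl, optics
import cv2, numpy as np
o=ctrl.get_obs(); print({k:np.round(v,3).tolist() for k,v in o.items()})
for n in("top","side"):
    d=optics.get_image(n); cv2.imwrite(f"pics/{n}0.png",d["image"])
    print(n,d["fx"],d["fy"],d["cx"],d["cy"],d["rvec"],d["tvec"])
    np.savez(f"pics/{n}0.npz",**d)
E
```

```text
pics
{'t': 0.0, 'q': [1.039, 0.053, 1.614, 0.0, 1.476, -0.119], 'dq': [-0.002, -0.001, 0.001, 0.001, 0.001, -0.001], 'effort': [0.002, -39.369, -37.018, 0.0, 0.007, -0.0], 'tool_pos': [0.25, 0.572, 0.192], 'tool_rot': [-0.644, -3.074, 0.003], 'contact_force': [0.266, -0.176, 0.023], 'wrist_torque': [-0.015, -0.024, -0.048], 'grip_force': 0.0, 'opening': 0.085}
top 453.65668385243083 453.65668385243083 262.99168579762744 196.6678594318994 [ 2.16557088 -2.17524518  0.16416174] [-0.0315129   0.58905134  1.27881076]
side 401.60792188065545 401.60792188065545 253.3113130871718 196.46118071432358 [ 0.10536303 -2.80540078  1.34198681] [0.55581746 0.07279712 1.1170121 ]
```

View pics/top0.png

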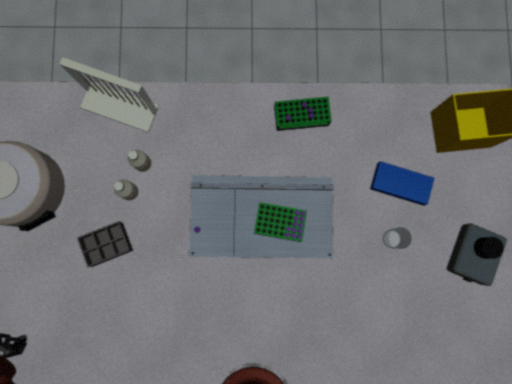

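View pics/side0.png

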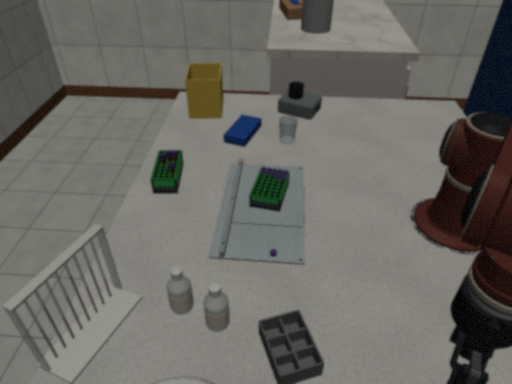

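Top view: deck at cols 190–333, rows 176–258, with the rail along its upper (far) edge. The line is at col ≈235, the rack at ≈(280,222) tilted, and the cap at (197,230). The second green rack at (302,113) is off the deck and not part of the job.

```bash
cat > h.py <<'E'
import cv2, numpy as np
from station import ctrl, optics
def load(n): 
    d=np.load(n); return {k:d[k] for k in d}
def cam(d):
    K=np.array([[d["fx"],0,d["cx"]],[0,d["fy"],d["cy"]],[0,0,1.]]); R=cv2.Rodrigues(np.array(d["rvec"],float))[0]
    return K,R,np.array(d["tvec"],float).ravel()
def ray(d,uv,z):
    K,R,t=cam(d); uv=np.atleast_2d(np.array(uv,float)); c=-R.T@t
    r=(R.T@np.linalg.inv(K)@np.c_[uv,np.ones(len(uv))].T).T
    return c+r*((z-c[2])/r[:,2])[:,None]
def proj(d,P):
    K,R,t=cam(d); return cv2.projectPoints(np.atleast_2d(np.array(P,float)),R,t,K,None)[0][:,0]
E
python3 - <<'E'
from h import *
d=load("pics/top0.npz"); im=d["image"]
K,R,t=cam(d); print("cam",-R.T@t)
c=cv2.resize(im[168:266,184:340],None,fx=5,fy=5,interpolation=cv2.INTER_CUBIC); cv2.imwrite("pics/topcrop.png",c)
g=im.astype(int).sum(2)
print(ray(d,[[190,258],[333,258],[333,177],[190,177]],0.008).round(3))
for r in (200,225,245,253): print(r,g[r,228:242])
for cc in (205,250,320): print(cc,g[170:196,cc], g[250:264,cc])
for rr in (195,240):print(rr,g[rr,184:196],g[rr,328:340])
s=load("pics/side0.npz"); cv2.imwrite("pics/sidecrop.png",cv2.resize(s["image"][150:270,205:315],None,fx=5,fy=5,interpolation=cv2.INTER_CUBIC))
E
```

```text
cam [0.4269539  0.00242075 1.34202683]
[[ 0.414  0.178  0.008]
 [ 0.411 -0.239  0.008]
 [ 0.651 -0.245  0.008]
 [ 0.652  0.181  0.008]]
200 [327 318 333 319 318 309 275 275 318 318 334 319 329 322]
225 [324 324 318 336 311 290 261 300 327 322 322 328 326 338]
245 [339 326 336 318 315 283 288 314 334 328 333 337 327 329]
253 [330 334 338 330 315 293 291 324 325 342 330 325 324 335]
205 [388 379 378 375 375 354 334 340 335 337 338 337 338 309 290 286 277 249
 245 308 345 336 344 355 343 334] [338 338 339 352 341 347 356 366 381 385 383 383 386 389]
250 [388 389 394 378 400 382 354 330 337 323 323 332 309 268 280 303 295 288
 227 252 307 330 335 339 335 322] [330 324 329 324 329 313 327 332 360 373 379 370 378 382]
320 [386 378 377 385 380 378 374 367 350 332 341 338 343 332 300 289 291 281
 260 216 257 314 337 345 345 354] [344 336 343 333 343 346 345 359 381 391 384 386 397 391]
195 [389 375 377 370 369 352 330 322 341 341 339 345] [343 341 346 339 331 341 371 366 380 375 374 376]
240 [382 381 389 383 376 377 347 334 336 336 338 330] [329 330 340 334 338 360 372 376 383 377 375 388]
```

View pics/topcrop.png

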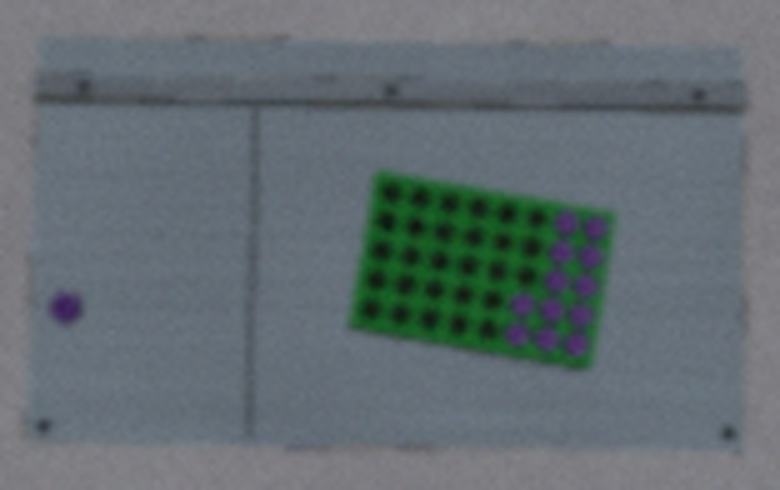

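View pics/sidecrop.png

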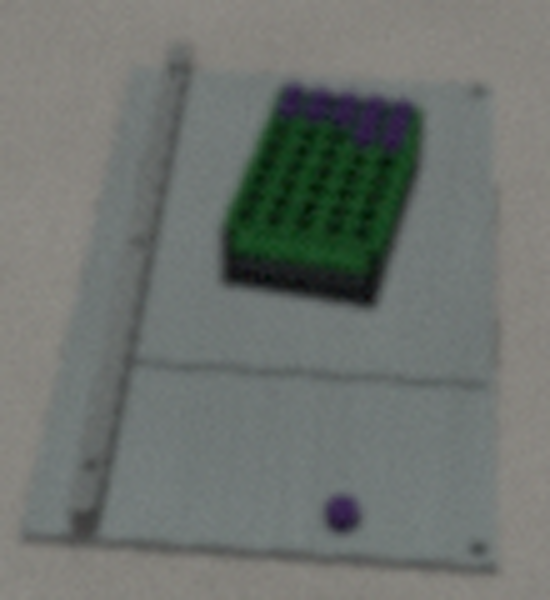

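```bash
cat >> h.py <<'E'
def darkline(g,axis,ii,lo,hi):
    """subpixel dark centroid across a roughly axis-aligned line; returns uv points"""
    P=[]
    for i in ii:
        p=(g[i,lo(i):hi(i)] if axis=='v' else g[lo(i):hi(i),i]).astype(float)
        w=np.clip(np.median(p)-12-p,0,None)
        if w.sum()<15: continue
        c=(w*np.arange(len(p))).sum()/w.sum()+lo(i); P.append((c,i) if axis=='v' else (i,c))
    return np.array(P)
def fit(P):
    vx,vy,x,y=cv2.fitLine(P[:,:2].astype(np.float32),cv2.DIST_HUBER,0,.01,.01).ravel(); return np.array([x,y]),np.array([vx,vy])
def rackmask(im,box):
    hsv=cv2.cvtColor(im,cv2.COLOR_BGR2HSV); m=cv2.inRange(hsv,(45,110,20),(75,255,255))|cv2.inRange(hsv,(125,50,30),(165,255,255))
    k=np.zeros_like(m); a,b,c,e=box; k[b:e,a:c]=m[b:e,a:c]
    k=cv2.morphologyEx(k,cv2.MORPH_CLOSE,np.ones((5,5)))
    cs=cv2.findContours(k,cv2.RETR_EXTERNAL,cv2.CHAIN_APPROX_NONE)[0]
    return max(cs,key=cv2.contourArea)
E
python3 - <<'E'
from h import *
d=load("pics/top0.npz"); im=d["image"]; g=cv2.GaussianBlur(im.astype(np.float32).sum(2),(3,3),0)
L=darkline(g,'v',[*range(192,254)],lambda i:229,lambda i:241); L=ray(d,L,.008)
p,v=fit(L); v*=np.sign(v[0]); print("line pt",p,"ang",np.arctan2(v[1],v[0]), "sd", np.std((L[:,:2]-p)@[-v[1],v[0]]))
g0=im.astype(float).sum(2)
# rail inner dark line: minimum near row 188
Rr=[]
for c in list(range(200,230))+list(range(242,325)):
    p_=g0[185:193,c]; i=int(np.argmin(p_)); 
    if 0<i<7:
        a,b,e=p_[i-1:i+2]; Rr.append((c,185+i+.5*(a-e)/(a-2*b+e)))
Rr=np.array(Rr)
for z in(.008,.028):
    q=ray(d,Rr,z); P,V=fit(q); V*=np.sign(V[1]); print("rail z",z,P,"ang",np.arctan2(-V[0],V[1]), "x at y=0",P[0]-P[1]*V[0]/V[1])
c=rackmask(im,(240,195,325,250)); (rc,wh,a)=cv2.minAreaRect(c)
b=ray(d,cv2.boxPoints((rc,(wh[0]+1,wh[1]+1),a)),.053); print("rack corners",b.round(4)); print("c",b.mean(0), [np.linalg.norm(b[i]-b[i-1]).round(4) for i in range(4)], [np.arctan2(*(b[i]-b[i-1])[[1,0]]).round(3) for i in range(4)])
E
```

```text
line pt [0.51502496 0.05093001] ang -0.021122692 sd 0.00042130180735246934
rail z 0.008 [ 0.61728954 -0.04486685] ang -0.015675263 x at y=0 0.6179929
rail z 0.028 [ 0.614436  -0.0441579] ang -0.015675025 x at y=0 0.6151282
rack corners [[ 0.4826 -0.0042  0.053 ]
 [ 0.574  -0.0212  0.053 ]
 [ 0.5482 -0.1596  0.053 ]
 [ 0.4571 -0.1414  0.053 ]]
c [ 0.51548483 -0.08158846  0.053     ] [np.float64(0.1395), np.float64(0.0929), np.float64(0.1408), np.float64(0.093)] [np.float64(1.386), np.float64(-0.184), np.float64(-1.755), np.float64(2.944)]
```

```bash

python3 -m jog '[[[-0.123,-0.157,0],[0,0,0]],[[-0.123,-0.157,0],[0,0,0]],[[-0.123,-0.157,0],[0,0,0]],[[-0.123,-0.157,0],[0,0,0]],[[-0.123,-0.157,0],[0,0,0]]]' 1
python3 -m jog '[[[-0.123,-0.157,0],[0,0,0]],[[-0.123,-0.157,0],[0,0,0]],[[-0.123,-0.157,0],[0,0,0]],[[-0.123,-0.157,0],[0,0,0]],[[-0.123,-0.157,0],[0,0,0]]]'
python3 -m jog '[[[-0.123,-0.157,0],[0,0,0]],[[-0.123,-0.157,0],[0,0,0]],[[-0.123,-0.157,0],[0,0,0]],[[-0.123,-0.157,0],[0,0,0]],[[-0.123,-0.157,0],[0,0,0]]]'
python3 -m jog '[[[-0.05,-0.063,0],[0,0,-0.395]],[[-0.05,-0.063,0],[0,0,-0.395]],[[-0.05,-0.063,0],[0,0,-0.395]],[[-0.05,-0.063,0],[0,0,-0.395]],[[-0.05,-0.063,0],[0,0,-0.395]]]'
```

```text
t: 0.6
tool_pos: [0.3011, 0.3751, 0.1923]
tool_rot: [0.652, 3.073, -0.003]
contact_force: [-0.1, 1.5, -0.2]
opening: 0.0853
grip_force: 0.0
t: 1.1
tool_pos: [0.3515, 0.1819, 0.1931]
tool_rot: [0.657, 3.071, -0.002]
contact_force: [-0.1, 0.6, 0.2]
opening: 0.0855
grip_force: 0.0
t: 1.6
tool_pos: [0.4006, -0.0111, 0.1932]
tool_rot: [-0.656, -3.072, 0.002]
contact_force: [-0.3, 1.1, -0.2]
opening: 0.0856
grip_force: 0.0
t: 2.1
tool_pos: [0.4204, -0.0835, 0.193]
tool_rot: [-0.029, -3.141, -0.001]
contact_force: [0.3, 0.7, -0.1]
opening: 0.0854
grip_force: 0.0
```

```bash

python3 -m jog '[[[0,0,0.04],[0,-0.05,0]],[[0,0,0.08],[0,-0.05,0]],[[0,0,0.12],[0,-0.05,0]],[[0,0,0.14],[0,-0.05,0]],[[0,0,0.14],[0,-0.05,0]]]'
python3 -m jog '[[[0,0,0.012],[0,0,0]],[[0.001,0,0.024],[0,0,0]],[[0.002,0,0.036],[0,0,0]],[[0.002,0,0.047],[0,0,0]],[[0.002,0,0.047],[0,0,0]]]'
python3 - <<'E'
from h import *
d=optics.get_image("side"); cv2.imwrite("pics/s1.png",cv2.resize(d["image"][100:280,195:395],None,fx=3,fy=3)); print(ctrl.get_obs()["contact_force"])
E
```

```text
t: 2.6
tool_pos: [0.4172, -0.0822, 0.0494]
tool_rot: [0.027, 3.099, 0.004]
contact_force: [0.2, 0.4, 0.3]
opening: 0.0852
grip_force: 0.0
t: 3.1
tool_pos: [0.4193, -0.0842, 0.0044]
tool_rot: [0.028, 3.095, 0.001]
contact_force: [-0.7, 0.2, -0.3]
opening: 0.085
grip_force: 0.0
[ 0.04836076 -0.21814894  1.01511964]
```

View pics/s1.png

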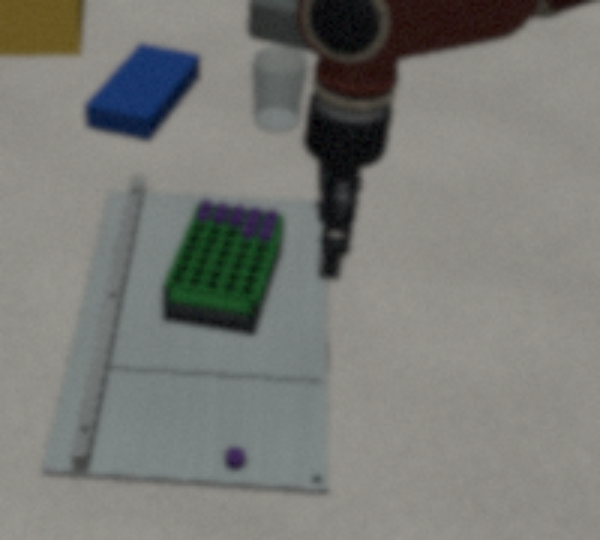

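```bash

python3 -m jog '[[[-0.005,0,0.0002],[0,0,0]],[[-0.010,0,0.0005],[0,0,0]],[[-0.015,0,0.0007],[0,0,0]],[[-0.020,0,0.001],[0,0,0]],[[-0.024,0,0.0012],[0,0,0]]]'
python3 -m jog '[[[-0.003,0,0.0001],[0,0,0]],[[-0.006,0,0.0003],[0,0,0]],[[-0.009,0,0.0004],[0,0,0]],[[-0.012,0,0.0006],[0,0,0]],[[-0.015,0,0.0007],[0,0,0]]]'
python3 -m jog '[[[-0.003,0,0.0001],[0,0,0]],[[-0.006,0,0.0003],[0,0,0]],[[-0.009,0,0.0004],[0,0,0]],[[-0.012,0,0.0006],[0,0,0]],[[-0.015,0,0.0007],[0,0,0]]]'
python3 -m jog '[[[-0.003,0,0.0001],[0,0,0]],[[-0.006,0,0.0003],[0,0,0]],[[-0.009,0,0.0004],[0,0,0]],[[-0.012,0,0.0006],[0,0,0]],[[-0.015,0,0.0007],[0,0,0]]]'
```

```text
t: 3.65
tool_pos: [0.4455, -0.0853, 0.0066]
tool_rot: [0.027, 3.091, -0.001]
contact_force: [0.2, 0.6, -0.1]
opening: 0.0853
grip_force: 0.0
t: 4.15
tool_pos: [0.4593, -0.0855, 0.0061]
tool_rot: [0.028, 3.093, -0.001]
contact_force: [-2.4, -1.3, 1.7]
opening: 0.0856
grip_force: 1.5
t: 4.65
tool_pos: [0.4749, -0.0858, 0.0063]
tool_rot: [0.028, 3.092, -0.001]
contact_force: [-2.7, -0.9, 1.1]
opening: 0.0854
grip_force: 1.2
t: 5.15
tool_pos: [0.49, -0.086, 0.0065]
tool_rot: [0.028, 3.091, -0.001]
contact_force: [-3.0, -1.1, 0.6]
opening: 0.0853
grip_force: 1.2
```

```bash
cat >> h.py <<'E'
PSI=-0.018; EX=np.array([np.cos(PSI),np.sin(PSI)]); EY=np.array([-np.sin(PSI),np.cos(PSI)])
O=np.array([0.6180-0.05*0.018*0,0.0])
def rack(d=None):
    d=d or optics.get_image("top"); c=rackmask(d["image"],(200,184,325,262)); rc,wh,a=cv2.minAreaRect(c)
    b=ray(d,cv2.boxPoints((rc,(wh[0]+1,wh[1]+1),a)),.053)[:,:2]; m=b.mean(0)
    e=[b[i]-b[i-1] for i in range(4)]; v=max(e,key=lambda q:np.linalg.norm(q)+(q[1]>0)); yaw=np.arctan2(-v[0],v[1])
    print("rack c",m.round(4),"yaw-deck",round(yaw-PSI,3),"side gap mm",(1e3*((O-m)@EX-.045)).round(1),"size",sorted(np.linalg.norm(q).round(4) for q in e))
    return d,m,yaw
E
python3 - <<'E'
from h import *
rack(load("pics/top0.npz")); d,m,y=rack()
cv2.imwrite("pics/t2.png",cv2.resize(d["image"][165:285,184:340],None,fx=5,fy=5,interpolation=cv2.INTER_CUBIC))
E
```

```text
rack c [ 0.5155 -0.0816] yaw-deck -0.166 side gap mm 56.0 size [np.float64(0.0929), np.float64(0.093), np.float64(0.1395), np.float64(0.1408)]
rack c [ 0.5337 -0.0727] yaw-deck 0.066 side gap mm 37.9 size [np.float64(0.0927), np.float64(0.093), np.float64(0.1396), np.float64(0.1408)]
```

View pics/t2.png

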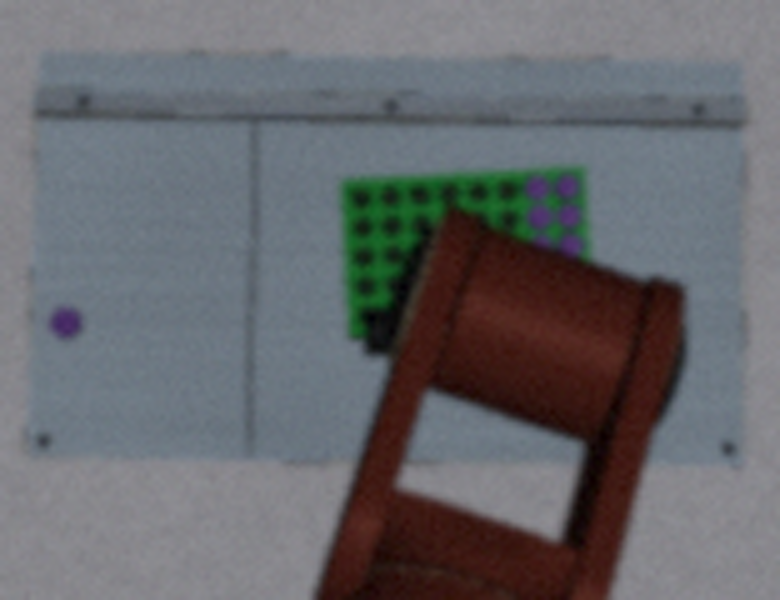

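The rack is now at yaw +0.066 and 38 mm from the rail, with a finger at its near side around crop (380,335). Next I push on and re-measure.

```bash

python3 -m jog '[[[-0.002,0,0.0001],[0,0,0]],[[-0.004,0,0.0002],[0,0,0]],[[-0.006,0,0.0003],[0,0,0]],[[-0.008,0,0.0004],[0,0,0]],[[-0.010,0,0.0005],[0,0,0]]]'
python3 - <<'E'
from h import *
d,m,y=rack(); print(ctrl.get_obs()["wrist_torque"])
E
python3 -m jog '[[[-0.002,0,0.0001],[0,0,0]],[[-0.004,0,0.0002],[0,0,0]],[[-0.006,0,0.0003],[0,0,0]],[[-0.008,0,0.0004],[0,0,0]],[[-0.010,0,0.0005],[0,0,0]]]'
python3 - <<'E'
from h import *
d,m,y=rack(); print(ctrl.get_obs()["wrist_torque"])
E
```

```text
t: 5.7
tool_pos: [0.4999, -0.0862, 0.0065]
tool_rot: [0.028, 3.091, -0.001]
contact_force: [-1.8, -0.6, 1.2]
opening: 0.0856
grip_force: 1.4
rack c [ 0.5403 -0.0698] yaw-deck 0.155 side gap mm 31.4 size [np.float64(0.09), np.float64(0.0905), np.float64(0.1398), np.float64(0.1409)]
[-0.22326397  0.35525799 -0.16779846]
t: 6.25
tool_pos: [0.5099, -0.0864, 0.0064]
tool_rot: [0.028, 3.091, -0.001]
contact_force: [-2.5, -1.0, 1.0]
opening: 0.0856
grip_force: 1.6
rack c [ 0.5435 -0.068 ] yaw-deck 0.224 side gap mm 28.3 size [np.float64(0.0919), np.float64(0.0925), np.float64(0.1402), np.float64(0.1413)]
[-0.26825347  0.37196246 -0.04334428]
```

```bash

python3 - <<'E'
from h import *
d=optics.get_image("side"); cv2.imwrite("pics/s3.png",cv2.resize(d["image"][130:260,205:355],None,fx=4.5,fy=4.5,interpolation=cv2.INTER_CUBIC))
d=optics.get_image("top"); R=cv2.Rodrigues(np.array(ctrl.get_obs()["tool_rot"]))[0]; print(R.round(3))
p=np.array(ctrl.get_obs()["tool_pos"]); s=optics.get_image("side")
for q in(-.05,.05): P=p+R@[0,q,-.013]; print(P.round(3),(proj(s,P)-[205,130])*4.5,proj(d,P))
E
```

```text
[[-0.999  0.018  0.051]
 [ 0.018  1.    -0.001]
 [-0.051  0.    -0.999]]
[ 0.509 -0.136  0.019] [[303.12396827 223.03836488]] [[297.94361782 224.58776615]]
[ 0.51  -0.036  0.019] [[294.5961133  315.16312105]] [[263.74465888 224.13347817]]
```

View pics/s3.png

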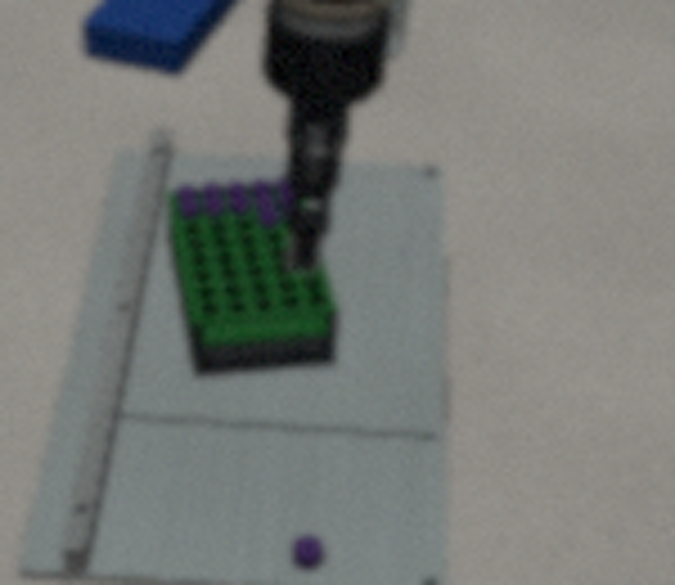

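```bash

python3 - <<'E'
from h import *
s=load("pics/side0.npz"); K,R,t=cam(s); print(-R.T@t)
for z in(.0,.02,.03,.04,.05,.06): print(z,ray(s,[[305,191.7],[272.3,188.9]],z).round(3)[:,:2].tolist())
E
```

```text
[0.4950199  0.86288984 0.75652159]
0.0 [[0.407, -0.108], [0.507, -0.114]]
0.02 [[0.41, -0.083], [0.507, -0.089]]
0.03 [[0.411, -0.07], [0.507, -0.076]]
0.04 [[0.412, -0.057], [0.507, -0.063]]
0.05 [[0.413, -0.044], [0.506, -0.05]]
0.06 [[0.414, -0.031], [0.506, -0.037]]
```

The +y finger's tip shows above the rack's green top at crop (303,265). That means the open fingers are riding over the rack and pushing only the caps at the −y end. I'll raise, back off, shut the fingers and look again.

```bash

python3 -m jog '[[[0,0,-0.02],[0,0,0]],[[0,0,-0.05],[0,0,0]],[[0,0,-0.08],[0,0,0]],[[0.04,0,-0.08],[0,0,0]],[[0.08,0,-0.08],[0,0,0]]]'
python3 - <<'E'
from h import *
a=optics.get_image("side")["image"][100:260,205:365]; rack(); np.save("pics/a.npy",a)
E
python3 -m jog '[[[0.02,0,0],[0,0,0]],[[0.02,0,0],[0,0,0]],[[0.02,0,0],[0,0,0]],[[0.02,0,0],[0,0,0]],[[0.02,0,0],[0,0,0]]]' 0 20
python3 -m jog '[[[0,0,0.03],[0,0,0]],[[0,0,0.05],[0,0,0]],[[0,0,0.05],[0,0,0]],[[0,0,0.05],[0,0,0]],[[0,0,0.05],[0,0,0]]]'
python3 - <<'E'
from h import *
a=np.load("pics/a.npy"); s=optics.get_image("side"); p=ctrl.get_obs()["tool_pos"]; print(p, proj(s,p),(proj(s,p)-[205,100])*2.5+[400,0])
b=s["image"][100:260,205:365]; cv2.imwrite("pics/s4.png",cv2.resize(np.hstack([a,b]),None,fx=2.5,fy=2.5,interpolation=cv2.INTER_CUBIC))
E
```

```text
t: 6.95
tool_pos: [0.4268, -0.0849, 0.0841]
tool_rot: [0.026, 3.088, -0.001]
contact_force: [-0.7, -0.3, 0.9]
opening: 0.0855
grip_force: 0.0
rack c [ 0.5434 -0.0686] yaw-deck 0.231 side gap mm 28.3 size [np.float64(0.0926), np.float64(0.0931), np.float64(0.1416), np.float64(0.1428)]
t: 7.55
tool_pos: [0.4067, -0.0845, 0.0816]
tool_rot: [0.027, 3.091, -0.001]
contact_force: [0.4, -1.1, -0.3]
opening: 0.0121
grip_force: 0.0
t: 8.05
tool_pos: [0.4095, -0.0849, 0.0328]
tool_rot: [0.027, 3.089, -0.002]
contact_force: [-0.3, -1.0, -0.5]
opening: 0.0002
grip_force: 0.0
[ 0.40962199 -0.08500303  0.03292537] [[305.37777304 187.73928118]] [[650.9444326  219.34820295]]
```

View pics/s4.png

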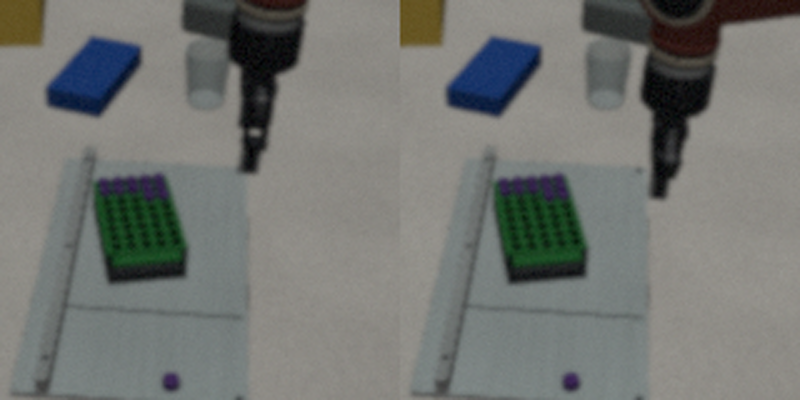

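```bash

python3 - <<'E'
from h import *
s=load("pics/side0.npz"); t=load("pics/top0.npz")
# bystander cap & deck near corners (holes/edges) seen in both
def cen(im,box):
    hsv=cv2.cvtColor(im,cv2.COLOR_BGR2HSV); m=cv2.inRange(hsv,(125,60,20),(165,255,255)); a,b,c,e=box
    y,x=np.nonzero(m[b:e,a:c]); return [x.mean()+a,y.mean()+b],len(x)
ct=cen(t["image"],(190,220,206,240)); cs=cen(s["image"],(262,244,285,262)); print(ct,cs)
P=ray(t,ct[0],.014)[0]; print(P, proj(s,P))
print("line near end", proj(s,[.417,.053,.008]), "seen", 205+485/5,150+383/5)
print("line rail end", proj(s,[.615,.049,.008]), "seen", 205+140/5,150+360/5)
o=ctrl.get_obs(); print(o["q"],o["contact_force"])
E
python3 -m jog '[[[0,0,0.004],[0,0,0]],[[0,0,0.008],[0,0,0]],[[0,0,0.012],[0,0,0]],[[0,0,0.014],[0,0,0]],[[0,0,0.014],[0,0,0]]]'
```

```text
([np.float64(196.5185185185185), np.float64(229.11111111111111)], 27) ([np.float64(272.962962962963), np.float64(252.22222222222223)], 27)
[0.49703327 0.15953972 0.014     ] [[272.50461312 251.13738394]]
line near end [[303.24588844 225.69956475]] seen 302.0 226.6
line rail end [[231.17388492 220.96486696]] seen 233.0 222.0
[-0.39724925 -0.36408092  2.26175023  0.01995208  1.19492783 -1.95720335] [0.32000077 0.58571217 0.0897156 ]
t: 8.6
tool_pos: [0.4086, -0.0844, 0.0168]
tool_rot: [0.028, 3.093, -0.0]
contact_force: [0.8, -0.3, -1.0]
opening: -0.0
grip_force: 0.0
```

```bash

python3 -m jog '[[[-0.02,0,0.001],[0,0,0]],[[-0.02,0,0.001],[0,0,0]],[[-0.02,0,0.003],[0,0,0]],[[-0.02,0,0.004],[0,0,0]],[[-0.02,0,0.005],[0,0,0]]]'
python3 -m jog '[[[0,0,0.0005],[0,0,0]],[[0,0,0.001],[0,0,0]],[[0,0,0.0015],[0,0,0]],[[0,0,0.002],[0,0,0]],[[0,0,0.002],[0,0,0]]]'
python3 - <<'E'
from h import *
s=optics.get_image("side"); p=ctrl.get_obs()["tool_pos"]; print(p,proj(s,p))
g=s["image"].astype(int).sum(2); u=int(proj(s,p)[0,0]); 
for v in range(165,205,2): print(v,g[v,u-12:u+14:2])
E
```

```text
t: 9.1
tool_pos: [0.4287, -0.0848, 0.013]
tool_rot: [0.028, 3.092, -0.0]
contact_force: [0.4, 0.5, -0.3]
opening: -0.0002
grip_force: 0.0
t: 9.6
tool_pos: [0.4293, -0.0849, 0.0113]
tool_rot: [0.028, 3.092, -0.001]
contact_force: [0.4, -0.1, -0.5]
opening: -0.0002
grip_force: 0.0
[ 0.42937025 -0.08489509  0.01137619] [[298.13632065 193.16446535]]
165 [416 412 411 414 419 378 168  40  81 159 154  95 321]
167 [385 382 389 386 387 347 145  89 115 180 154 150 368]
169 [378 381 382 387 389 337 168  64 122 213 186 182 387]
171 [387 377 381 381 393 352 191  61  96 121  91 182 390]
173 [385 385 386 384 381 355 186  49  37  87  70 278 413]
175 [385 389 383 382 389 356 191  36   5  54 135 362 423]
177 [383 378 373 380 373 343 177  52  64 113 276 404 424]
179 [378 374 380 377 378 326 177  49  59 243 402 424 421]
181 [374 376 390 383 376 317 164  69  87 272 416 419 418]
183 [375 381 375 374 375 328 160  86 128 316 419 411 428]
185 [368 375 375 376 368 365 307 284 282 369 414 416 420]
187 [378 373 366 381 365 375 375 379 375 383 416 414 428]
189 [374 376 384 377 371 376 384 384 370 379 415 416 416]
191 [379 375 385 378 374 377 384 383 379 376 424 418 424]
193 [380 373 374 382 382 374 378 378 367 373 422 415 413]
195 [377 378 382 383 369 384 383 373 375 374 413 430 432]
197 [376 381 378 384 379 379 384 380 369 381 420 423 422]
199 [378 380 376 377 381 379 393 385 382 383 417 419 421]
201 [375 376 379 376 377 382 382 379 382 389 413 423 430]
203 [390 374 377 374 378 374 388 380 382 385 413 420 416]
```

```bash

python3 -m jog '[[[0,0,0.0007],[0,0,0]],[[0,0,0.0014],[0,0,0]],[[0,0,0.002],[0,0,0]],[[0,0,0.002],[0,0,0]]]'
python3 -m jog '[[[0,0,0.0005],[0,0,0]],[[0,0,0.001],[0,0,0]],[[0,0,0.0015],[0,0,0]],[[0,0,0.0015],[0,0,0]]]'
```

```text
t: 10.05
tool_pos: [0.4294, -0.0849, 0.0093]
tool_rot: [0.028, 3.092, -0.001]
contact_force: [-0.2, -0.3, -0.2]
opening: 0.0003
grip_force: 0.0
t: 10.45
tool_pos: [0.4295, -0.0849, 0.0078]
tool_rot: [0.028, 3.092, -0.001]
contact_force: [-0.7, 0.1, 0.8]
opening: 0.0005
grip_force: 0.0
```

```bash

python3 -m jog '[[[0,0,0.0005],[0,0,0]],[[0,0,0.001],[0,0,0]],[[0,0,0.001],[0,0,0]]]'
python3 -m jog '[[[0,0,0.0005],[0,0,0]],[[0,0,0.001],[0,0,0]],[[0,0,0.001],[0,0,0]]]'
python3 -m jog '[[[0,0,0.0005],[0,0,0]],[[0,0,0.001],[0,0,0]],[[0,0,0.001],[0,0,0]]]'
```

```text
t: 10.75
tool_pos: [0.4296, -0.0849, 0.0068]
tool_rot: [0.028, 3.092, -0.001]
contact_force: [-0.7, -0.6, 0.5]
opening: -0.0001
grip_force: 0.0
t: 11.05
tool_pos: [0.4296, -0.0849, 0.0058]
tool_rot: [0.028, 3.092, -0.0]
contact_force: [-0.1, -0.4, -1.0]
opening: 0.0002
grip_force: 0.0
t: 11.35
tool_pos: [0.4297, -0.0849, 0.0048]
tool_rot: [0.027, 3.092, -0.001]
contact_force: [0.3, 0.0, 0.3]
opening: -0.0
grip_force: 0.0
```

```bash

python3 -m jog '[[[0,0,0.002],[0,0,0]],[[0,0,0.004],[0,0,0]],[[0,0,0.006],[0,0,0]],[[0,0,0.008],[0,0,0]]]'
python3 -m jog '[[[0,0,0.001],[0,0,0]],[[0,0,0.002],[0,0,0]],[[0,0,0.003],[0,0,0]],[[0,0,0.004],[0,0,0]],[[0,0,0.004],[0,0,0]]]'
python3 -m jog '[[[0,0,0.001],[0,0,0]],[[0,0,0.002],[0,0,0]],[[0,0,0.003],[0,0,0]],[[0,0,0.003],[0,0,0]]]'
python3 - <<'E'
from h import *
s=optics.get_image("side"); p=ctrl.get_obs()["tool_pos"]; print(p,proj(s,p))
m=(s["image"].astype(int).sum(2)<230)[150:215,285:320]; y,x=np.nonzero(m); print(y.max()+150, x[y>=y.max()-2]+285)
E
```

```text
t: 11.75
tool_pos: [0.43, -0.0849, -0.0034]
tool_rot: [0.028, 3.092, -0.001]
contact_force: [-0.4, -0.2, -0.2]
opening: -0.0003
grip_force: 0.0
t: 12.25
tool_pos: [0.4302, -0.0849, -0.0072]
tool_rot: [0.027, 3.092, -0.001]
contact_force: [0.2, -0.5, 0.4]
opening: -0.0004
grip_force: 0.0
t: 12.65
tool_pos: [0.4303, -0.0849, -0.0103]
tool_rot: [0.027, 3.092, -0.001]
contact_force: [0.5, -0.2, -0.5]
opening: -0.0003
grip_force: 0.0
[ 0.43035287 -0.08487291 -0.01020514] [[297.29402435 198.7506553 ]]
190 [297 298 299 300 301 302 297 298 299 300 301 302 298 299 300 301]
```

```bash

python3 -m jog '[[[0,0.02,0],[0,0,0]],[[-0.01,0.05,0.0005],[0,0,0]],[[-0.025,0.05,0.0012],[0,0,0]],[[-0.04,0.05,0.002],[0,0,0]],[[-0.04,0.05,0.002],[0,0,0]]]'
python3 -m jog '[[[-0.003,0,0.0001],[0,0,0]],[[-0.006,0,0.0003],[0,0,0]],[[-0.009,0,0.0004],[0,0,0]],[[-0.012,0,0.0006],[0,0,0]],[[-0.015,0,0.0007],[0,0,0]]]'
python3 - <<'E'
from h import *
rack()
E
python3 -m jog '[[[-0.002,0,0.0001],[0,0,0]],[[-0.004,0,0.0002],[0,0,0]],[[-0.006,0,0.0003],[0,0,0]],[[-0.008,0,0.0004],[0,0,0]]]'
python3 - <<'E'
from h import *
rack()
E
```

```text
t: 13.2
tool_pos: [0.473, -0.0357, -0.0094]
tool_rot: [0.026, 3.09, -0.001]
contact_force: [-0.4, 0.6, -0.3]
opening: -0.0002
grip_force: 0.0
t: 13.7
tool_pos: [0.4855, -0.0357, -0.0105]
tool_rot: [0.028, 3.094, 0.0]
contact_force: [-3.1, 0.3, 0.9]
opening: 0.0
grip_force: 1.3
rack c [ 0.5474 -0.068 ] yaw-deck 0.188 side gap mm 24.4 size [np.float64(0.0907), np.float64(0.0912), np.float64(0.1405), np.float64(0.1417)]
t: 14.15
tool_pos: [0.4945, -0.036, -0.0101]
tool_rot: [0.027, 3.092, -0.001]
contact_force: [-2.1, 0.8, 0.1]
opening: -0.0002
grip_force: 1.0
rack c [ 0.5536 -0.0707] yaw-deck 0.155 side gap mm 18.2 size [np.float64(0.0927), np.float64(0.0931), np.float64(0.1404), np.float64(0.1416)]
```

```bash

python3 -m jog '[[[-0.002,0,0.0001],[0,0,0]],[[-0.004,0,0.0002],[0,0,0]],[[-0.006,0,0.0003],[0,0,0]],[[-0.008,0,0.0004],[0,0,0]]]'
python3 -m jog '[[[-0.002,0,0.0001],[0,0,0]],[[-0.004,0,0.0002],[0,0,0]],[[-0.006,0,0.0003],[0,0,0]],[[-0.007,0,0.0004],[0,0,0]]]'
python3 - <<'E'
from h import *
rack()
E
```

```text
t: 14.6
tool_pos: [0.5026, -0.0362, -0.01]
tool_rot: [0.027, 3.091, -0.001]
contact_force: [-2.2, 1.1, -0.6]
opening: 0.0002
grip_force: 1.1
t: 15.0
tool_pos: [0.5097, -0.0364, -0.01]
tool_rot: [0.027, 3.091, -0.001]
contact_force: [-1.3, 1.5, -0.1]
opening: -0.0001
grip_force: 1.2
rack c [ 0.5657 -0.0753] yaw-deck 0.041 side gap mm 5.9 size [np.float64(0.0924), np.float64(0.0927), np.float64(0.1414), np.float64(0.1426)]
```

```bash

python3 -m jog '[[[0.008,0,-0.0004],[0,0,0]],[[0.008,-0.02,-0.0004],[0,0,0]],[[0.008,-0.039,-0.0004],[0,0,0]],[[0.004,-0.039,-0.0002],[0,0,0]],[[0,-0.039,0],[0,0,0]]]'
python3 -m jog '[[[-0.001,0,0],[0,0,0]],[[-0.002,0,0.0001],[0,0,0]],[[-0.003,0,0.0001],[0,0,0]],[[-0.004,0,0.0002],[0,0,0]]]'
python3 -m jog '[[[-0.0005,0,0],[0,0,0]],[[-0.001,0,0],[0,0,0]]]'
python3 - <<'E'
from h import *
rack()
E
```

```text
t: 15.55
tool_pos: [0.5093, -0.0756, -0.0096]
tool_rot: [0.029, 3.09, -0.001]
contact_force: [0.6, 0.6, 0.3]
opening: -0.0002
grip_force: 0.0
t: 15.95
tool_pos: [0.5113, -0.0747, -0.0106]
tool_rot: [0.026, 3.095, 0.0]
contact_force: [-6.3, 1.2, 4.4]
opening: -0.0002
grip_force: 3.2
t: 16.15
tool_pos: [0.5114, -0.0746, -0.0109]
tool_rot: [0.027, 3.097, 0.001]
contact_force: [-8.0, 1.3, 4.4]
opening: -0.0001
grip_force: 4.0
rack c [ 0.566  -0.0746] yaw-deck 0.039 side gap mm 5.6 size [np.float64(0.092), np.float64(0.0923), np.float64(0.1402), np.float64(0.1414)]
```

```bash
cat >> h.py <<'E'
def edges(d):
    """far edge and +y end edge of rack top by green/background half-level, subpixel"""
    im=d["image"].astype(float); s=cv2.GaussianBlur(im[:,:,1]-im[:,:,2],(1,3),0) # green minus red
    c=rackmask(d["image"],(200,184,325,262))[:,0]; x0,x1=c[:,0].min(),c[:,0].max(); y0,y1=c[:,1].min(),c[:,1].max()
    F=[]
    for u in range(x0+4,x1-3):
        p=s[y0-4:y0+8,u]; bg=p[:2].mean(); k=np.nonzero(p>bg+(p.max()-bg)/2)[0]
        i=k[0]
        if i>0: h=bg+(p.max()-bg)/2; F.append((u,y0-4+i-1+(h-p[i-1])/(p[i]-p[i-1])))
    E=[]
    for v in range(y0+4,y0+22):
        p=s[v,x0-4:x0+8]; bg=p[:2].mean(); h=bg+(p.max()-bg)/2; i=np.nonzero(p>h)[0][0]
        if i>0: E.append((x0-4+i-1+(h-p[i-1])/(p[i]-p[i-1]),v))
    r=[]
    for n,P in(("far",F),("end",E)):
        q,w=fit(ray(d,np.array(P),.053)); ang=np.arctan2(-w[0],w[1]) if n=="far" else np.arctan2(w[1],w[0]); ang=(ang+np.pi/2)%np.pi-np.pi/2
        print(n,"pt",q.round(4),"ang-deck",round(ang-PSI,4)); r+=[(q,ang)]
    return r
E
python3 - <<'E'
from h import *
for f in("pics/top0.npz",None):
    d=load(f) if f else optics.get_image("top"); edges(d)
cv2.imwrite("pics/t5.png",cv2.resize(d["image"][170:250,215:325],None,fx=7,fy=7,interpolation=cv2.INTER_CUBIC))
print(ctrl.get_obs()["contact_force"],ctrl.get_obs()["wrist_torque"])
E
```

```text
far pt [ 0.5639 -0.0739] ang-deck -0.1481
end pt [ 0.5329 -0.0139] ang-deck -0.1588
far pt [ 0.6118 -0.0793] ang-deck 0.0608
end pt [ 0.5762 -0.0051] ang-deck 0.0565
[-7.13773434  1.85604988  4.38336717] [0.20912337 1.14169665 0.09607713]
```

View pics/t5.png

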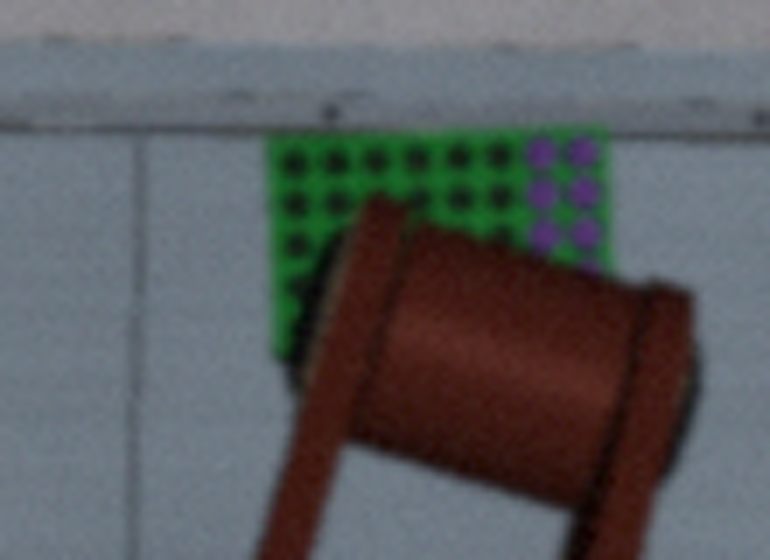

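The rack's −y far corner (crop ≈(607,128)) is at the rail and its +y end still stands off, so yaw is about 0.05. The near-side caps may be under the gripper, so I'll lift 6 mm and push nearer the +y end to square it.

```bash

python3 -m jog '[[[0.010,0,-0.001],[0,0,0]],[[0.010,0,-0.007],[0,0,0]],[[0.010,0.035,-0.007],[0,0,0]],[[0.007,0.035,-0.007],[0,0,0]],[[0.004,0.035,-0.007],[0,0,0]]]'
python3 -m jog '[[[-0.001,0,0],[0,0,0]],[[-0.002,0,0.0001],[0,0,0]],[[-0.003,0,0.0001],[0,0,0]],[[-0.004,0,0.0002],[0,0,0]],[[-0.005,0,0.0002],[0,0,0]]]'
python3 - <<'E'
from h import *
edges(optics.get_image("top"))
E
python3 -m jog '[[[-0.0005,0,0],[0,0,0]],[[-0.001,0,0],[0,0,0]],[[-0.0015,0,0.0001],[0,0,0]],[[-0.002,0,0.0001],[0,0,0]]]'
```

```text
t: 16.75
tool_pos: [0.5106, -0.0401, -0.0026]
tool_rot: [0.025, 3.09, -0.001]
contact_force: [-3.4, 2.3, 1.3]
opening: 0.0002
grip_force: 2.2
t: 17.25
tool_pos: [0.5147, -0.0404, -0.0035]
tool_rot: [0.028, 3.092, -0.0]
contact_force: [-3.0, 2.3, -1.1]
opening: -0.0003
grip_force: 1.3
far pt [ 0.6142 -0.077 ] ang-deck 0.02
end pt [ 0.5794 -0.0086] ang-deck 0.1127
t: 17.7
tool_pos: [0.5157, -0.0404, -0.0035]
tool_rot: [0.027, 3.095, -0.001]
contact_force: [-8.2, 0.6, 3.1]
opening: 0.0001
grip_force: 4.2
```

```bash

python3 - <<'E'
from h import *
d=optics.get_image("top");edges(d); rack(d); print(ctrl.get_obs()["contact_force"])
im=d["image"].astype(int)
for u in (250,256,262,270,280,290,300,306): print(u,(im[184:196,u,1]-im[184:196,u,2]),im[184:196,u].sum(1))
E
```

```text
far pt [ 0.615 -0.077] ang-deck 0.0095
end pt [ 0.5777 -0.0089] ang-deck 0.0348
rack c [ 0.5707 -0.0767] yaw-deck -0.017 side gap mm 0.9 size [np.float64(0.0892), np.float64(0.0895), np.float64(0.1423), np.float64(0.1436)]
[-6.95336843  0.63574645  3.38970017]
250 [ 5  6  8  7  3  8 13 11 11 12 11  8] [311 330 326 296 240 276 324 346 357 358 355 345]
256 [ 5  8 14 45 66 61 48 43 52 69 71 56] [328 326 296 235 177 146 116 109 126 154 162 119]
262 [ 6  6 17 49 66 65 48 38 48 67 71 56] [297 235 176 173 174 139 113 108 108 149 153 114]
270 [10  7 18 43 64 52 30 16 26 57 68 43] [351 331 303 237 171 126  84  74  88 115 145 114]
280 [ 8  7 16 36 59 61 38 26 40 60 68 49] [344 324 303 254 204 147 101  98 109 145 144 130]
290 [ 9  9  7 28 57 68 56 45 48 69 74 66] [336 315 301 268 213 179 163 176 158 161 177 174]
300 [ 10   6   9  26  42  14 -10 -20 -11  13  37  15] [345 328 306 269 229 224 245 250 240 192 183 211]
306 [ 7  8 10  7  5  4  7 10 12 10 10 10] [332 319 318 315 295 241 310 360 365 367 365 375]
```

```bash

python3 -m jog '[[[0.010,0,-0.0005],[0,0,0]],[[0.010,-0.018,-0.0005],[0,0,0]],[[0.010,-0.036,-0.0005],[0,0,0]],[[0.007,-0.036,-0.0005],[0,0,0]],[[0.005,-0.036,-0.0003],[0,0,0]]]'
python3 -m jog '[[[-0.001,0,0],[0,0,0]],[[-0.002,0,0.0001],[0,0,0]],[[-0.003,0,0.0001],[0,0,0]],[[-0.004,0,0.0002],[0,0,0]],[[-0.004,0,0.0002],[0,0,0]]]'
python3 -m jog '[[[-0.0005,0,0],[0,0,0]],[[-0.001,0,0],[0,0,0]],[[-0.001,0,0],[0,0,0]]]'
```

```text
t: 18.25
tool_pos: [0.5124, -0.0767, -0.0024]
tool_rot: [0.029, 3.089, -0.001]
contact_force: [0.7, 0.7, -0.4]
opening: -0.0001
grip_force: 0.0
t: 18.75
tool_pos: [0.5151, -0.0761, -0.0033]
tool_rot: [0.027, 3.093, -0.0]
contact_force: [-1.7, 1.6, 0.5]
opening: -0.0002
grip_force: 0.7
t: 19.05
tool_pos: [0.5151, -0.0761, -0.0035]
tool_rot: [0.027, 3.095, 0.0]
contact_force: [-6.1, 1.4, 3.9]
opening: 0.0001
grip_force: 2.8
```

```bash

python3 -m jog '[[[-0.0005,0,0],[0,0,0]],[[-0.001,0,0],[0,0,0]],[[-0.001,0,0],[0,0,0]]]'
python3 -m jog '[[[0,0,0],[0,0,0]],[[0,0,0],[0,0,0]]]'
python3 -m jog '[[[0,0,0],[0,0,0]]]'
```

```text
t: 19.35
tool_pos: [0.515, -0.0762, -0.0037]
tool_rot: [0.027, 3.097, 0.0]
contact_force: [-8.4, 0.9, 6.0]
opening: 0.0001
grip_force: 4.4
t: 19.55
tool_pos: [0.515, -0.0761, -0.0037]
tool_rot: [0.027, 3.097, 0.0]
contact_force: [-8.7, 0.6, 6.5]
opening: -0.0
grip_force: 4.4
t: 19.65
tool_pos: [0.515, -0.0762, -0.0037]
tool_rot: [0.027, 3.097, 0.0]
contact_force: [-8.1, 0.6, 4.5]
opening: 0.0001
grip_force: 4.4
```

```bash

python3 -m jog '[[[-0.0004,0,-0.0005],[0,0,0]],[[-0.0006,0,-0.001],[0,0,0]],[[-0.0006,0,-0.001],[0,0,0]]]'
python3 -m jog '[[[0,0,0],[0,0,0]]]'
python3 -m jog '[[[0,0,0],[0,0,0]]]'
```

```text
t: 19.95
tool_pos: [0.5149, -0.0761, -0.0037]
tool_rot: [0.027, 3.098, 0.0]
contact_force: [-6.4, 0.6, 1.2]
opening: 0.0002
grip_force: 3.6
t: 20.05
tool_pos: [0.5149, -0.0762, -0.0036]
tool_rot: [0.027, 3.098, 0.0]
contact_force: [-7.7, 0.0, 1.3]
opening: 0.0
grip_force: 3.7
t: 20.15
tool_pos: [0.5149, -0.0761, -0.0036]
tool_rot: [0.027, 3.098, 0.0]
contact_force: [-7.3, 0.1, 0.6]
opening: 0.0
grip_force: 3.7
```

```bash

python3 -m jog '[[[-0.0006,0,-0.0002],[0,0,0]],[[-0.0012,0,-0.0004],[0,0,0]],[[-0.0012,0,-0.0004],[0,0,0]]]'
python3 -m jog '[[[0,0,0],[0,0,0]]]'
python3 -m jog '[[[0,0,0],[0,0,0]]]'
python3 -m jog '[[[0,0,0],[0,0,0]]]'
```

```text
t: 20.45
tool_pos: [0.5148, -0.0761, -0.0036]
tool_rot: [0.027, 3.101, 0.001]
contact_force: [-11.1, -1.1, 2.0]
opening: 0.0001
grip_force: 5.3
t: 20.55
tool_pos: [0.5149, -0.0761, -0.0036]
tool_rot: [0.027, 3.101, 0.001]
contact_force: [-10.8, -1.7, 2.4]
opening: -0.0002
grip_force: 5.3
t: 20.65
tool_pos: [0.5148, -0.0761, -0.0036]
tool_rot: [0.027, 3.101, 0.001]
contact_force: [-11.3, -1.3, 2.9]
opening: -0.0001
grip_force: 5.3
t: 20.75
tool_pos: [0.5149, -0.0761, -0.0036]
tool_rot: [0.027, 3.101, 0.001]
contact_force: [-10.6, -0.7, 3.3]
opening: 0.0
grip_force: 5.3
```

```bash

for i in 1 2 3; do python3 -m jog '[[[0,0,0],[0,0,0]],[[0,0,0],[0,0,0]],[[0,0,0],[0,0,0]],[[0,0,0],[0,0,0]],[[0,0,0],[0,0,0]]]' | egrep '^t|force'; done
python3 - <<'E'
from h import *
d=optics.get_image("top");edges(d); np.savez("pics/tp.npz",**d); np.savez("pics/sp.npz",**optics.get_image("side"))
E
```

```text
t: 21.25
tool_pos: [0.5149, -0.0761, -0.0036]
tool_rot: [0.027, 3.101, 0.001]
contact_force: [-10.9, -1.2, 2.3]
grip_force: 5.3
t: 21.75
tool_pos: [0.5149, -0.0761, -0.0036]
tool_rot: [0.027, 3.101, 0.001]
contact_force: [-10.7, 0.4, 2.4]
grip_force: 5.3
t: 22.25
tool_pos: [0.5149, -0.0761, -0.0036]
tool_rot: [0.027, 3.101, 0.001]
contact_force: [-10.7, -0.8, 2.8]
grip_force: 5.3
far pt [ 0.615 -0.077] ang-deck 0.0103
end pt [ 0.5777 -0.0066] ang-deck -0.0179
```

```bash

python3 -m jog '[[[0.005,0,0],[0,0,0]],[[0.03,0,-0.002],[0,0,0]],[[0.035,0,-0.04],[0,0,0]],[[0.035,0,-0.08],[0,0,0]],[[0.035,0,-0.1],[0,0,0]]]'
python3 -m jog '[[[0,-0.04,0],[-0.05,0.05,0]],[[-0.03,-0.075,0],[-0.05,0.05,0]],[[-0.06,-0.107,0],[-0.05,0.05,0]],[[-0.087,-0.107,0],[-0.05,0.05,0]],[[-0.087,-0.107,0],[-0.05,0.05,0]]]'
python3 - <<'E'
from h import *
d=optics.get_image("top"); rack(d); edges(d); np.savez("pics/tq.npz",**d)
o=ctrl.get_obs(); R=cv2.Rodrigues(np.array(o["tool_rot"]))[0]; print(R.round(3))
print(R.T@(np.array([.572,-.187,0])-o["tool_pos"]))
E
```

```text
t: 22.85
tool_pos: [0.4815, -0.0766, 0.1009]
tool_rot: [0.028, 3.084, -0.004]
contact_force: [0.5, -0.4, 0.2]
opening: -0.0002
grip_force: 0.0
t: 23.35
tool_pos: [0.5672, -0.1859, 0.1017]
tool_rot: [0.027, 3.136, 0.077]
contact_force: [-0.6, 0.1, -0.8]
opening: 0.0
grip_force: 0.0
rack c [ 0.5687 -0.0781] yaw-deck 0.014 side gap mm 2.9 size [np.float64(0.0949), np.float64(0.0952), np.float64(0.1426), np.float64(0.1439)]
far pt [ 0.6149 -0.0776] ang-deck 0.007
end pt [ 0.5855 -0.007 ] ang-deck -0.0084
[[-1.     0.017  0.002]
 [ 0.017  0.999  0.049]
 [-0.001  0.049 -0.999]]
[-0.00641022 -0.00683335  0.1009909 ]
```

```bash

python3 -m jog '[[[-0.005,-0.007,0.03],[0,0,0]],[[-0.005,-0.007,0.06],[0,0,0]],[[-0.005,-0.007,0.085],[0,0,0]],[[-0.005,-0.007,0.1],[0,0,0]],[[-0.005,-0.007,0.101],[0,0,0]]]'
python3 -m jog '[[[0,0.004,0],[0,0,0]],[[0,0.008,0],[0,0,0]],[[0,0.012,0],[0,0,0]],[[0,0.016,0],[0,0,0]],[[0,0.016,0],[0,0,0]]]'
python3 -m jog '[[[0,0.002,0],[0,0,0]],[[0,0.004,0],[0,0,0]],[[0,0.006,0],[0,0,0]],[[0,0.008,0],[0,0,0]],[[0,0.010,0],[0,0,0]]]'
python3 - <<'E'
from h import *
d=optics.get_image("top"); rack(d); edges(d)
E
```

```text
t: 23.9
tool_pos: [0.5668, -0.185, -0.0027]
tool_rot: [-0.025, -3.137, -0.082]
contact_force: [0.0, 0.5, -0.8]
opening: -0.0001
grip_force: 0.0
t: 24.4
tool_pos: [0.5698, -0.1699, 0.0012]
tool_rot: [0.025, 3.139, 0.078]
contact_force: [0.4, -0.2, 1.1]
opening: 0.0001
grip_force: 0.0
t: 24.9
tool_pos: [0.5695, -0.1602, 0.0009]
tool_rot: [0.026, 3.14, 0.079]
contact_force: [0.0, 0.0, -0.0]
opening: -0.0001
grip_force: 0.0
rack c [ 0.5682 -0.0727] yaw-deck -0.015 side gap mm 3.4 size [np.float64(0.0936), np.float64(0.0939), np.float64(0.1344), np.float64(0.1356)]
far pt [ 0.615  -0.0742] ang-deck 0.01
end pt [ 0.5777 -0.0069] ang-deck -0.0069
```

```bash

for i in 1 2; do
python3 -m jog '[[[0,0.002,0],[0,0,0]],[[0,0.004,0],[0,0,0]],[[0,0.006,0],[0,0,0]],[[0,0.008,0],[0,0,0]],[[0,0.010,0],[0,0,0]]]'
done
python3 - <<'E'
from h import *
d=optics.get_image("top"); edges(d)
E
```

```text
t: 25.45
tool_pos: [0.5696, -0.1505, 0.0014]
tool_rot: [0.026, 3.14, 0.078]
contact_force: [0.1, -2.2, -1.5]
opening: -0.0003
grip_force: 1.1
t: 25.95
tool_pos: [0.5699, -0.1403, 0.002]
tool_rot: [0.026, 3.14, 0.078]
contact_force: [-0.2, -1.4, -1.2]
opening: 0.0003
grip_force: 1.1
far pt [ 0.6151 -0.0572] ang-deck 0.015
end pt [0.5789 0.0084] ang-deck 0.0069
```

```bash

for i in 1 2; do
python3 -m jog '[[[0,0.002,0],[0,0,0]],[[0,0.004,0],[0,0,0]],[[0,0.006,0],[0,0,0]],[[0,0.008,0],[0,0,0]],[[0,0.010,0],[0,0,0]]]'
done
cat >> h.py <<'E'
def sidegap(s):
    """gap from rack lower leading edge to line centre along y (mm), by columns of side view"""
    g=cv2.GaussianBlur(s["image"].astype(np.float32).sum(2),(1,3),0); out=[]
    c=rackmask(s["image"],(215,160,310,250))[:,0]; u0,u1=c[:,0].min()+3,c[:,0].max()-3
    for u in range(u0,u1):
        v0=int(c[c[:,0]==u][:,1].max())
        if v0<170: continue
        p=g[v0:v0+40,u]; i=int(np.argmin(p[:14])); j=i
        bg=np.median(p[i+5:]); h=(bg+p[i])/2
        while j<39 and p[j]<h: j+=1
        e=v0+j-1+(h-p[j-1])/(p[j]-p[j-1])
        q=p[j+3:]; k=int(np.argmin(q)); lv=None
        if q[k]<bg-20 and 0<k<len(q)-1: lv=v0+j+3+k+.5*(q[k-1]-q[k+1])/(q[k-1]-2*q[k]+q[k+1])
        E=ray(s,(u,e),.008)[0,:2]; L=ray(s,(u,lv),.008)[0,:2] if lv else [np.nan]*2
        out.append((u,*E,*L))
    return np.array(out)
E
python3 - <<'E'
from h import *
d=optics.get_image("top"); edges(d); s=optics.get_image("side"); np.savez("pics/s8.npz",**s); np.savez("pics/t8.npz",**d)
print(sidegap(s)[::3].round(4))
E
```

```text
t: 26.5
tool_pos: [0.5701, -0.1302, 0.0025]
tool_rot: [0.026, 3.14, 0.078]
contact_force: [-0.3, -2.1, -0.2]
opening: 0.0002
grip_force: 1.1
t: 27.0
tool_pos: [0.5703, -0.1204, 0.0032]
tool_rot: [0.026, 3.14, 0.078]
contact_force: [-1.0, -2.5, -0.4]
opening: -0.0002
grip_force: 1.2
far pt [ 0.615  -0.0273] ang-deck 0.0138
end pt [0.5795 0.0283] ang-deck 0.016
[[2.370e+02 6.007e-01 3.150e-02 5.982e-01 5.470e-02]
 [2.400e+02 5.923e-01 3.130e-02 5.899e-01 5.540e-02]
 [2.430e+02 5.839e-01 3.170e-02 5.817e-01 5.460e-02]
 [2.460e+02 5.755e-01 3.160e-02 5.735e-01 5.370e-02]
 [2.490e+02 5.670e-01 3.240e-02 5.653e-01 5.340e-02]
 [2.520e+02 5.587e-01 3.200e-02 5.569e-01 5.450e-02]
 [2.550e+02 5.503e-01 3.210e-02 5.486e-01 5.580e-02]
 [2.580e+02 5.419e-01 3.160e-02 5.403e-01 5.590e-02]
 [2.610e+02 5.335e-01 3.240e-02 5.322e-01 5.500e-02]]
```

```bash

cat >> h.py <<'E'
def ends(d,rows=None,z=.053):
    """half-level crossings of both rack ends (+y end left, -y end right) in the top view, by saturation"""
    im=d["image"].astype(float); s=im.max(2)-im.min(2); c=rackmask(d["image"],(200,184,325,262))[:,0]
    y0,y1=c[:,1].min(),c[:,1].max(); A=[];B=[]
    for v in rows or range(y0+6,y1-6):
        x0,x1=c[c[:,1]==v][:,0].min(),c[c[:,1]==v][:,0].max()
        for x,sg,Q in((x0,1,A),(x1,-1,B)):
            xs=x+sg*np.arange(-5,4); p=s[v,xs]; bg=p[:2].mean(); h=(bg+p.max())/2; i=int(np.nonzero(p>h)[0][0])
            if i: Q.append((xs[i-1]+sg*(h-p[i-1])/(p[i]-p[i-1]),v))
    r=[]
    for Q in(A,B):
        P=ray(d,np.array(Q),z)[:,:2]; r.append(P)
    return r
E
python3 - <<'E'
from h import *
d=load("pics/top0.npz"); A,B=ends(d); pa,va=fit(A); pb,vb=fit(B); va*=np.sign(va[0]); n=np.array([-va[1],va[0]]); print("len", (pa-pb)@n)
for f in("tq","t8"):
    d=load(f"pics/{f}.npz")
    A,B=ends(d,list(range(190,204))); m=np.median(A@EY),np.median(B@EY); print(f,m,m[0]-m[1])
d=load("pics/t8.npz"); g=cv2.GaussianBlur(d["image"].astype(np.float32).sum(2),(3,3),0)
L=ray(d,darkline(g,'v',[*range(192,254)],lambda i:229,lambda i:241),.008)[:,:2]; print("line EY",np.median(L@EY),np.median((L@EY)[L[:,0]>.55]))
A,_=ends(d,list(range(190,215))); print((A@EY).round(4))
E
```

```text
len 0.13893838
tq (np.float64(0.003173215660671601), np.float64(-0.13772692188633712)) 0.14090013754700872
t8 (np.float64(0.0386728617437317), np.float64(-0.06030735539176247)) 0.09898021713549417
line EY 0.06002292308749915 0.05850888245850144Traceback (most recent call last):
  File "<stdin>", line 8, in <module>
  File "h.py", line 80, in ends
    xs=x+sg*np.arange(-5,4); p=s[v,xs]; bg=p[:2].mean(); h=(bg+p.max())/2; i=int(np.nonzero(p>h)[0][0])
                                                                                 ~~~~~~~~~~~~~~~~~~^^^
IndexError: index 0 is out of bounds for axis 0 with size 0
```

```bash

python3 -m jog '[[[0,0.002,0],[0,0,0]],[[0,0.004,0],[0,0,0]],[[0,0.006,0],[0,0,0]],[[0,0.008,0],[0,0,0]],[[0,0.008,0],[0,0,0]]]'
cat > m.py <<'E'
from h import *
def meas(n=3):
    gs=[];gt=[]
    for k in range(n):
        s=optics.get_image("side"); o=sidegap(s); 
        m=(o[:,1]>.54)&(o[:,1]<.605); gs.append(np.nanmedian(o[m,4]-o[m,2]))
        ed=np.median((o[m,1:3]@EY))
        d=optics.get_image("top")
        try: A=np.median(ends(d,list(range(191,206)))[0]@EY)
        except Exception: A=np.nan
        gt.append(A)
        g=cv2.GaussianBlur(d["image"].astype(np.float32).sum(2),(3,3),0)
        L=ray(d,darkline(g,'v',[*range(216,252)],lambda i:229,lambda i:241),.008)[:,:2]@EY
        print("side gap",gs[-1].round(4),"side edge EY",ed.round(4),"top end EY",A.round(4),"top line EY",np.median(L).round(4))
    edges(d); p=np.array(ctrl.get_obs()["tool_pos"]); print("tcp EY",p[:2]@EY, p)
    np.savez("pics/lt.npz",**d); np.savez("pics/ls.npz",**s)
meas()
s=load("pics/side0.npz"); 
g=cv2.GaussianBlur(s["image"].astype(np.float32).sum(2),(1,3),0)
L=darkline(g,'h',range(238,300),lambda u:219,lambda u:231); L=ray(s,L,.008)[:,:2]; print("side0 line EY",(L@EY)[::6].round(4))
E
python3 m.py
```

```text
t: 27.6
tool_pos: [0.5704, -0.112, 0.0035]
tool_rot: [0.026, 3.14, 0.079]
contact_force: [-0.0, -1.1, 0.1]
opening: 0.0
grip_force: 0.6
side gap 0.0156 side edge EY 0.0503 top end EY 0.0471 top line EY 0.0602
side gap 0.0162 side edge EY 0.0504 top end EY 0.0469 top line EY 0.0602
side gap 0.0156 side edge EY 0.0501 top end EY 0.0469 top line EY 0.0603
far pt [ 0.6151 -0.0238] ang-deck 0.0118
end pt [0.5781 0.0366] ang-deck 0.0003
tcp EY -0.10186105745642862 [ 0.57039797 -0.11214583  0.00346249]
side0 line EY [0.0648 0.0648 0.0634 0.0659 0.0638 0.065  0.0656 0.064  0.0657 0.065
 0.0649]
```

```bash

python3 -m jog '[[[0,0.002,0],[0,0,0]],[[0,0.004,0],[0,0,0]],[[0,0.006,0],[0,0,0]],[[0,0.008,0],[0,0,0]],[[0,0.009,0],[0,0,0]]]'
python3 m.py | grep -v side0
python3 - <<'E'
from h import *
s=load("pics/ls.npz"); im=s["image"]; g=cv2.GaussianBlur(im.astype(np.float32).sum(2),(1,3),0)
L=ray(s,darkline(g,'h',range(272,302),lambda u:219,lambda u:231),.008)[:,:2]; print("line near part EY",np.median(L@EY))
a=cv2.resize(im[175:245,220:310],None,fx=4.4,fy=4.4,interpolation=cv2.INTER_CUBIC); t=load("pics/lt.npz")["image"]
b=cv2.resize(t[178:248,205:295],None,fx=4.4,fy=4.4,interpolation=cv2.INTER_CUBIC); cv2.imwrite("pics/c9.png",np.hstack([a,b]))
for u in(245,255,262): print(u,g[205:235,u].astype(int))
E
```

```text
t: 28.4
tool_pos: [0.5704, -0.1033, 0.0038]
tool_rot: [0.026, 3.14, 0.078]
contact_force: [0.4, -2.5, -0.7]
opening: 0.0001
grip_force: 1.1
side gap nan side edge EY 0.0605 top end EY 0.0558 top line EY 0.0603
side gap nan side edge EY 0.0609 top end EY 0.0558 top line EY 0.0603
side gap nan side edge EY 0.0607 top end EY 0.0558 top line EY 0.0603
far pt [ 0.6151 -0.0118] ang-deck 0.0092
end pt [0.5807 0.0456] ang-deck 0.0062
tcp EY -0.09294374665253169 [ 0.57046268 -0.10322824  0.00384994]
 0.0649]
line near part EY 0.06459118964840213
245 [134 130 129 132 130 123 126 138 140 126 107  95  95  92  77  88 153 227
 281 326 354 363 362 363 364 363 363 366 367 364]
255 [ 70  75  69  76 100 114 120 132 140 133 116 104 100  95  86  92 134 203
 270 315 343 360 367 368 367 367 366 365 366 367]
262 [ 87  99  97  95 106 121 123 115 110 102  88  78  79  80  81  84 106 157
 219 276 324 354 366 366 363 365 368 369 369 369]m.py:6: RuntimeWarning: All-NaN slice encountered
  m=(o[:,1]>.54)&(o[:,1]<.605); gs.append(np.nanmedian(o[m,4]-o[m,2]))
```

View pics/c9.png

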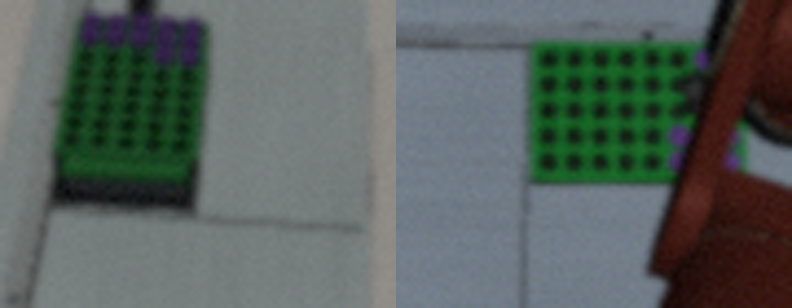

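The left pane (side view) shows the rack's base edge just short of the line, which runs out from it at (195,212). The right pane (top view) shows the rack's end at col ≈530 and the line at ≈526, so it's a few mm short once parallax is counted.

```bash

python3 -m jog '[[[0,0.001,0],[0,0,0]],[[0,0.002,0],[0,0,0]],[[0,0.003,0],[0,0,0]],[[0,0.004,0],[0,0,0]],[[0,0.0043,0],[0,0,0]]]'
python3 -m jog '[[[0,0,0],[0,0,0]]]' | head -2
python3 m.py 2>/dev/null| grep -v side0
python3 - <<'E'
from h import *
d=load("pics/lt.npz"); s=d["image"].astype(int); 
for v in(195,205,214,216,225): print(v,s[v,228:242].sum(1), (s[v,228:242].max(1)-s[v,228:242].min(1)))
E
```

```text
t: 29.2
tool_pos: [0.5706, -0.0991, 0.0041]
tool_rot: [0.026, 3.14, 0.078]
contact_force: [-0.1, -3.3, -0.4]
opening: 0.0002
grip_force: 1.1
t: 29.3
tool_pos: [0.5706, -0.0991, 0.0041]
side gap nan side edge EY 0.0647 top end EY 0.059 top line EY 0.0602
side gap nan side edge EY 0.0647 top end EY 0.0588 top line EY 0.0602
195 [364 366 373 367 377 350 302 242 205 170 128 110 106 134] [21 21 23 21 21 22 20 32 56 65 55 42 47 59]
205 [358 359 365 361 367 342 285 227 191 162 133 137 131 143] [18 25 23 19 22 20 16 36 65 75 70 67 67 77]
214 [354 356 360 360 350 355 318 252 195 131  89  72  84 117] [22 21 21 22 22 17 22 38 57 54 28 13 21 50]
216 [368 382 368 361 357 333 286 260 196 154 129 114 104 143] [20 23 20 22 22 19 17 32 61 67 44 36 51 64]
225 [366 367 363 365 360 332 297 330 357 371 364 369 373 375] [22 21 22 21 22 20 18 20 21 25 24 25 23 21]
```

```bash

python3 -m jog '[[[0,-0.004,0],[0,0,0]],[[0,-0.03,0],[0,0,0]],[[0,-0.033,-0.04],[0,0,0]],[[0,-0.036,-0.08],[0,0,0]],[[0,-0.036,-0.1],[0,0,0]]]'
python3 -m jog '[[[0.03,0,0],[0.05,-0.05,0]],[[0.07,0,0],[0.05,-0.05,0]],[[0.09,0.03,0],[0.05,-0.05,0]],[[0.09,0.07,0],[0.05,-0.05,0]],[[0.09,0.11,0],[0.05,-0.05,0]]]'
python3 -m jog '[[[0,0.003,0],[0,0,0]],[[0,0.003,0],[0,0,0]]]'
python3 m.py 2>/dev/null| grep -v side0
python3 - <<'E'
from h import *
d=load("pics/lt.npz"); rack(d)
o=ctrl.get_obs(); R=cv2.Rodrigues(np.array(o["tool_rot"]))[0]; print(R.round(3))
print(R.T@(np.array([.495,-.0205,-.0025])-o["tool_pos"]))
s=load("pics/ls.npz"); o=sidegap(s); m=(o[:,1]>.53); print((o[m,1:3]@EY)[::4].round(4))
E
```

```text
t: 30.1
tool_pos: [0.5718, -0.1412, 0.1063]
tool_rot: [0.027, 3.135, 0.077]
contact_force: [-0.3, 0.9, 0.8]
opening: 0.0001
grip_force: 0.0
t: 30.6
tool_pos: [0.4809, -0.0277, 0.1078]
tool_rot: [0.031, 3.091, 0.001]
contact_force: [0.6, 1.0, -0.9]
opening: -0.0002
grip_force: 0.0
t: 30.8
tool_pos: [0.4817, -0.0249, 0.1078]
tool_rot: [0.024, 3.091, -0.0]
contact_force: [-0.3, 0.2, 0.4]
opening: -0.0
grip_force: 0.0
side gap nan side edge EY 0.0647 top end EY 0.059 top line EY 0.052
side gap nan side edge EY 0.0647 top end EY 0.0588 top line EY 0.0515
side gap nan side edge EY 0.0647 top end EY 0.0588 top line EY 0.0512
far pt [ 0.6151 -0.0224] ang-deck 0.0274
end pt [0.5856 0.0485] ang-deck 0.0152
tcp EY -0.017976636412528377 [ 0.481778   -0.02665249  0.10749685]
 0.0649]
rack c [ 0.5646 -0.0194] yaw-deck 0.014 side gap mm 8.0 size [np.float64(0.1033), np.float64(0.1036), np.float64(0.1393), np.float64(0.1407)]
[[-0.999  0.019  0.05 ]
 [ 0.019  1.    -0.001]
 [-0.05   0.    -0.999]]
[-0.00763159  0.00639832  0.11051154]
[0.0645 0.0653 0.0652 0.0642 0.0646 0.0648 0.0651]
```

```bash

python3 -m jog '[[[-0.007,0.006,0.04],[0,0,0]],[[-0.007,0.006,0.075],[0,0,0]],[[-0.007,0.006,0.1],[0,0,0]],[[-0.007,0.006,0.111],[0,0,0]],[[-0.007,0.006,0.111],[0,0,0]]]'
python3 -m jog '[[[-0.004,0,0.0002],[0,0,0]],[[-0.008,0,0.0004],[0,0,0]],[[-0.012,0,0.0006],[0,0,0]],[[-0.014,0,0.0007],[0,0,0]],[[-0.016,0,0.0008],[0,0,0]]]'
python3 -m jog '[[[-0.001,0,0],[0,0,0]],[[-0.002,0,0],[0,0,0]],[[-0.003,0,0],[0,0,0]],[[-0.004,0,0],[0,0,0]]]'
```

```text
t: 31.6
tool_pos: [0.493, -0.0202, -0.0046]
tool_rot: [0.029, 3.095, 0.0]
contact_force: [-0.6, -1.2, -0.2]
opening: 0.0004
grip_force: 0.0
t: 32.1
tool_pos: [0.5111, -0.0203, -0.0022]
tool_rot: [0.027, 3.09, -0.001]
contact_force: [-0.1, -0.7, -0.0]
opening: -0.0003
grip_force: 0.0
t: 32.5
tool_pos: [0.5143, -0.0203, -0.0028]
tool_rot: [0.027, 3.092, -0.001]
contact_force: [-0.0, 0.6, 0.7]
opening: 0.0001
grip_force: 0.0
```

```bash

python3 -m jog '[[[-0.0007,0,-0.0002],[0,0,0]],[[-0.0014,0,-0.0005],[0,0,0]],[[-0.002,0,-0.0007],[0,0,0]],[[-0.002,0,-0.0007],[0,0,0]]]' | egrep 'pos|contact'
python3 -m jog '[[[-0.0007,0,-0.0003],[0,0,0]],[[-0.0014,0,-0.0006],[0,0,0]],[[-0.0014,0,-0.0006],[0,0,0]]]'| egrep 'pos|contact'
```

```text
tool_pos: [0.5153, -0.0203, -0.0024]
contact_force: [-3.8, 0.2, 1.3]
tool_pos: [0.516, -0.0196, -0.0024]
contact_force: [-5.7, 2.5, -1.1]
```

```bash

python3 -m jog '[[[-0.0007,0,-0.0001],[0,0,0]],[[-0.0013,0,-0.0002],[0,0,0]],[[-0.0013,0,-0.0002],[0,0,0]]]'| egrep 'pos|contact'
python3 -m jog '[[[0,0,0],[0,0,0]]]'| egrep 'pos|contact'
python3 - <<'E'
from h import *
s=optics.get_image("side"); o=sidegap(s); m=(o[:,1]>.53); print((o[m,1:3]@EY)[::4].round(4)); edges(optics.get_image("top"))
E
```

```text
tool_pos: [0.5159, -0.0196, -0.0024]
contact_force: [-10.0, 2.2, 1.9]
tool_pos: [0.5159, -0.0196, -0.0024]
contact_force: [-10.1, 1.8, 1.5]
[0.0644 0.0646 0.0653 0.0643 0.0643 0.0646 0.0653]
far pt [ 0.6156 -0.0218] ang-deck 0.0133
end pt [0.5825 0.0495] ang-deck -0.0567
```

```bash

python3 -m jog '[[[-0.0002,0,-0.0001],[0,0,0]],[[-0.0002,0,-0.0001],[0,0,0]],[[-0.0002,0,-0.0001],[0,0,0]],[[-0.0002,0,-0.0001],[0,0,0]],[[-0.0002,0,-0.0001],[0,0,0]]]'| egrep 'contact'
for i in 1 2; do python3 -m jog '[[[0,0,0],[0,0,0]],[[0,0,0],[0,0,0]],[[0,0,0],[0,0,0]],[[0,0,0],[0,0,0]],[[0,0,0],[0,0,0]]]' | egrep 'pos|contact'; done
python3 -m jog '[[[0.002,0,0.0005],[0,0,0]],[[0.005,0,0.0005],[0,0,0]],[[0.015,0,0],[0,0,0]],[[0.04,0,-0.001],[0,0,0]],[[0.06,0,-0.03],[0,0,0]]]'
python3 -m jog '[[[0.03,0,-0.04],[0,0,0]],[[0.04,0,-0.08],[0,0,0]],[[0.04,0,-0.1],[0,0,0]],[[0.04,0,-0.1],[0,0,0]],[[0.04,0,-0.1],[0,0,0]]]'
python3 -m jog '[[[0,-0.05,0],[0,0,0]],[[0,-0.1,0],[0,0,0]],[[0,-0.15,0],[0,0,0]],[[0,-0.15,0],[0,0,0]],[[0,-0.15,0],[0,0,0]]]'
python3 m.py 2>/dev/null| grep -v side0
python3 - <<'E'
from h import *
d=load("pics/lt.npz"); rack(d)
im=d["image"].astype(int)
for u in (240,246,254,262,270,280): print(u,im[184:192,u].sum(1))
E
```

```text
contact_force: [-10.2, 2.7, 1.3]
tool_pos: [0.5159, -0.0196, -0.0024]
contact_force: [-9.5, 1.2, 1.8]
tool_pos: [0.5159, -0.0196, -0.0024]
contact_force: [-10.4, 2.0, 2.1]
t: 35.7
tool_pos: [0.454, -0.0188, 0.0231]
tool_rot: [0.028, 3.098, 0.001]
contact_force: [-0.2, 0.1, 0.3]
opening: -0.0004
grip_force: 0.0
t: 36.2
tool_pos: [0.4132, -0.0187, 0.1244]
tool_rot: [0.028, 3.089, -0.002]
contact_force: [0.6, -0.4, -0.2]
opening: 0.0
grip_force: 0.0
t: 36.7
tool_pos: [0.4091, -0.1689, 0.1219]
tool_rot: [0.032, 3.095, 0.003]
contact_force: [-0.7, 0.6, -0.2]
opening: 0.0
grip_force: 0.0
side gap nan side edge EY 0.0646 top end EY 0.0593 top line EY 0.0602
side gap nan side edge EY 0.0647 top end EY 0.0593 top line EY 0.0602
side gap nan side edge EY 0.0647 top end EY 0.0593 top line EY 0.0602
far pt [ 0.6158 -0.0138] ang-deck 0.0192
end pt [0.5781 0.0492] ang-deck -0.0211
tcp EY -0.15990990458231344 [ 0.41032313 -0.16732243  0.12368119]
 0.0649]
rack c [ 0.5703 -0.0194] yaw-deck 0.014 side gap mm 2.3 size [np.float64(0.0919), np.float64(0.0922), np.float64(0.1395), np.float64(0.1407)]
240 [337 318 294 221 166 128 103 111]
246 [321 325 305 225 163 130 121 106]
254 [323 319 302 224 163 125 106  83]
262 [289 231 182 170 159 120  91  87]
270 [332 326 295 234 186 165 141 155]
280 [342 322 299 248 211 205 222 228]
```

```bash
cat >> h.py <<'E'
def sub(s,fixed,x,sg,axis):
    xs=x+sg*np.arange(-5,4); p=s[xs,fixed] if axis=='v' else s[fixed,xs]; bg=p[:2].mean(); k=np.nonzero(p>bg+(p.max()-bg)*.5)[0]
    i=int(k[0]); h=bg+(p.max()-bg)*.5
    return xs[i-1]+sg*(h-p[i-1])/(p[i]-p[i-1]) if i else None
def full(d):
    im=d["image"].astype(float); s=im.max(2)-im.min(2); c=rackmask(d["image"],(200,184,325,262))[:,0]
    S={k:[] for k in("far","near","end","tail")}
    for u in range(c[:,0].min()+4,c[:,0].max()-3):
        q=c[c[:,0]==u][:,1]
        for k,v,sg in(("far",q.min(),1),("near",q.max(),-1)):
            r=sub(s,u,v,sg,'v'); S[k]+=[(u,r)] if r else []
    for v in range(c[:,1].min()+4,c[:,1].max()-3):
        q=c[c[:,1]==v][:,0]
        for k,u,sg in(("end",q.min(),1),("tail",q.max(),-1)):
            r=sub(s,v,u,sg,'h'); S[k]+=[(r,v)] if r else []
    o={}
    for k,Q in S.items():
        P=ray(d,np.array(Q),.053)[:,:2]; p,w=fit(P); a=np.arctan2(-w[0],w[1]) if k in("far","near") else np.arctan2(w[1],w[0]); a=(a+np.pi/2)%np.pi-np.pi/2
        o[k]=(np.median(P@EX),np.median(P@EY),a); print(k,"EX %.4f EY %.4f yaw-deck %.4f"%(o[k][0],o[k][1],a-PSI))
    print("mid EY",(o["end"][1]+o["tail"][1])/2,"end by mid",(o["end"][1]+o["tail"][1])/2+.07,"mid EX",(o["far"][0]+o["near"][0])/2)
E
python3 - <<'E'
from h import *
print("first press"); 
try: full(load("pics/tq.npz"))
except Exception as e: print(e)
for k in range(2): print("now"); full(optics.get_image("top"))
E
```

```text
first press
far EX 0.6156 EY -0.0674 yaw-deck -0.0018
near EX 0.5250 EY -0.0681 yaw-deck 0.0028
end EX 0.5688 EY 0.0032 yaw-deck -0.0022
tail EX 0.5708 EY -0.1376 yaw-deck -0.0215
mid EY -0.0672225538244169 end by mid 0.0027774461755831065 mid EX 0.5702890504433192
now
far EX 0.6154 EY -0.0085 yaw-deck 0.0091
near EX 0.5249 EY -0.0096 yaw-deck -0.0014
end EX 0.5679 EY 0.0594 yaw-deck -0.0093
tail EX 0.5700 EY -0.0797 yaw-deck 0.0068
mid EY -0.010194268795077437 end by mid 0.059805731204922566 mid EX 0.5701582721671291
now
far EX 0.6154 EY -0.0085 yaw-deck 0.0051
near EX 0.5249 EY -0.0096 yaw-deck -0.0000
end EX 0.5679 EY 0.0594 yaw-deck -0.0103
tail EX 0.5700 EY -0.0796 yaw-deck -0.0069
mid EY -0.010122094938653792 end by mid 0.059877905061346215 mid EX 0.5701360469438976
```

```bash
python3 -c "
from station import job; print(job.finish_job())"
```

```text
the job is handed in; nothing more can be done
None
```

The job is handed in: the rack sits flush against the rail, with its leading end on the line to within about 1 mm, on the short side. It was pressed home twice for over a second, at about 10.8 N and then 10.1 N, and my first push with the fingers open caught the caps and turned the rack, which I squared up before the first press.

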